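# Mount a pad-cup carrier on the spray jig and work the spray cap

## Task

Take the flat two-hole carrier with the three pad cups out of the drawer, lay it flat on the cork pad and let go, then take it again by its short ends and thread it cups up over the two pins of the jig until it lies fully down on the seat, and let go. Then gently press the nozzle cap of the spray bottle all the way down and let it come fully up again, with the carrier still seated. Leave everything else where it lies.

Things in the scene. Friction and masses are not known exactly. Their poses are not given: they have to be found in the camera images.
- carrier_center (a point): centre (half-way up the plate) of the carrier: loose plain metal plate, own x 40, own y 60, 10 mm thick, about 110 g, with two 10 mm round through holes at own y = -19 and +19 mm (x 0) and three nickel pad cups, 4 mm high, fixed on top in a row along own x (x -13.5, 0, 13.5). Lies flat in a wide trough of the drawer. It fits the jig either way round (half turn about z).
- blank_center (a point): centre (half-way up) of a loose plate of the same 40 x 60 x 10 mm but with one central 14 mm hole and no cups; it lies in the other wide trough and is not wanted.
- drawer: fixed shallow oak drawer 250 (x) x 190 (y) x 34 mm, origin under its centre, inner floor 6 mm up. Troughs run along its x: two 68 mm wide, a narrow one at +y. A plate lies across a wide trough: the walls stand about 4 mm from its short ends and rise 18 mm above its top, so fingers fit only at its 60 mm long sides there. Front board (-x) 42 mm high.
- cork_top (a point): centre of the top face of the fixed cork pad, 120 x 120 mm, 6 mm thick, flat on the bench top.
- jig_seat (a point): point on the jig's fixed seat, mid-way between its two pins, 28 mm above the bench; x points to the bottle, y along the pin line. Pins: upright, 8 mm diameter, 18 mm high above the seat, at y = -19 and +19 mm; the last 6 mm taper to 3 mm. Seated, the carrier's centre is 5 mm above this point, its own y along the pin line.
- station: fixed board 300 x 120 x 8 mm (origin under it) with jig and bottle. The jig's two cheeks, 56 mm long in y, 6 mm thick, stand 28 mm either side of the seat centre in x and rise 30 mm above the seat: 5 mm from the carrier's long sides, no room for fingers. The seat is 50 mm long in y: the carrier's short ends overhang 5 mm each, with 20 mm free below them.
- bottle_axis (a point): point on the axis of the fixed upright spray bottle (aluminium can, 54 mm diameter, in a round holder), on top of the station's board, 170 mm from the jig seat along x. How high the bottle is set differs each time: the flat top of its nozzle cap (round, 34 mm diameter, white, short spout towards the jig) lies 144 to 162 mm above this point; find it by touch.
- nozzle_cap (a joint): travel of the sprung nozzle cap, m: 0 up, 0.009 fully down against its stop. The spring pushes back with 3 N at first touch and 8.4 N fully down; it returns by itself. Beyond the stop it is rigid: press gently (the bottle must never take more than 40 N).
- jar: squat brown glass jar, 58 mm diameter, 42 mm high, on the bench, origin under its centre; leave alone
- mouthpiece: black clarinet mouthpiece lying on the bench, 88 mm long along its x, 29 mm thick, origin on the bench under its middle; leave alone
- bell_key: brass bell key, about 125 mm long along its x, 11 mm high, origin on the bench under its middle; leave alone
- spring_hook: spring hook with wooden handle, about 140 mm long along its x, 9 mm thick, lying in the drawer's narrow trough; leave alone
- pad_cup: single nickel pad cup, 20 mm diameter, 6 mm high, in the drawer's narrow trough; leave alone
- glue_jar: small white jar with steel lid, 44 mm diameter, 60 mm high, at the far side of the bench; leave alone

How it is judged:
By the outcome, as a careful person would: the job done as asked, in the order asked, and still so for the second after the job is handed in, with the robot touching nothing.
It also fails if it takes over 72 s, if anything falls off the work surface, if the arm or the gripper's body presses on something with over 40 N, if the wrist force passes 120 N, or if a joint passes its speed limit or range.

## Robot

A 6-joint arm with a two-finger parallel gripper is mounted at the origin on the work surface. World frame = base frame: x ahead of the robot, y to its left, z up, the work surface at z = 0. Lengths are in m, angles in degrees, forces in N, time in s.
With the tool pointing down it reaches from about 0.4 to 0.825 m from the base axis. Payload 7 kg.
Tool frame: the origin (TCP) lies midway between the tips of the shut fingers; the grasp point (between the pads) lies 19 mm behind it; z points along the fingers, x is the direction in which the jaws open and shut, and the axes are right-handed (so a half turn about z gives the same grasp; the last joint's range is limited). The gripper opens to 88 mm and grips with 3 to 60 N. Pads are 19 mm wide; open, the fingers measure 130 mm over their backs; the gripper's body (78 mm by 193 mm) begins 47 mm behind the grasp point.
Start: joints at [90.017, 20.546, 0.682, 0, -70.136, -16.507], TCP at [0.192, 0.647, 0.206] pointing down, gripper open.
Joint ranges: [-176.03, 176.03], [-82.01, 121.73], [-58.28, 71.71], [-173.87, 95.51], [-174.79, -0.11], [-173.66, 173.66]. Speed limits (degrees/s): [136.94, 136.94, 172.46, 180, 180, 180].

## Interface

Orientations are given as [roll, pitch, yaw] about the fixed x, y, z axes, in that order (R = Rz(yaw) Ry(pitch) Rx(roll)).
In Python, from plant import * gives the robot as it stands. The module is installed in compiled form; this text tells all that it offers.
- The arm moves only by the shell command python3 -m pendant 'ROWS' [OPENING]. ROWS is JSON, a list that holds one entry, the list of rows, each a list of 6 numbers: the shift along the world's x, y, z in mm, then the turn, a rotation vector about the world's x, y, z in degrees. A call has 1 to 10 rows; each row is the pose to reach, as a shift and turn from the pose commanded when the call began; what a row does not reach only later rows make up. A row lasts 1/8 s, in which the tool goes at most 62.5 mm and 10.7 degrees, less where a joint would pass 70% of its speed; a pose out of reach is approached as far as the arm can. A call with a gripper value outside its range is refused whole. OPENING is the closure, from -1 (fully open) to 1 (shut), set as the call begins (- or left out, the last holds). The fingers move at their own pace and stop on an object; the grip force is fixed at half the most. Time passes only in rows, so rows that repeat a pose let the fingers close. It gives the time, the measured TCP pose, the force and the opening at its end, in the units of the state.
- get_obs(): the state, without advancing time (a new reading comes with each control period).
- snapshot(name): name is "side" or "top" or "wrist"; returns a dict with "pixels" (400x640x3 uint8, red, green, blue), "depth" (400x640 float32, m along the optical axis (not along the pixel's ray), 0 where there is no reading), "fx", "fy", "cx", "cy" (pixels), "pose" (4x4, takes a point from camera to world coordinates); the wrist camera has in their place "tool_from_camera" (4x4, takes a point from camera to tool coordinates, whose origin is the TCP and whose axes are the tool frame's). Camera axes: x right, y down, z forward; pixel columns grow to the right and rows downward; lengths in m; the calibration is good to about 2 mm. A picture is of the moment at which its call begins: read the wrist's pose just before it.
- close_job(): hands the job in, once; it reports no verdict.
The state is a dict: "clock": time; "joint_pos": joint angles; "qvel": joint speeds; "tau": joint torques, N m; "tool_pos": TCP position; "orientation": TCP orientation; "force": force on the tool from outside, world axes, zero at the start; "moment": the same for the moment, N m; "opening": finger opening in m.
Only numpy, scipy, OpenCV 4.12 (cv2) and the standard library are available. Lean on these libraries where they do the work, as an engineer would, in place of code of your own. Each camera call takes 0.05 s, during which the arm holds its last target. There are 200 camera calls.

## Working session

There is one attempt and no reset: what is moved stays moved. The work goes in short steps, Python scripts to look and compute and a shell command to move; the robot and the scene stay as the last step left them, time stands still between calls to the robot, and variables do not carry over. Pictures are saved under pics/ and viewed, about 8 in all and at most 12, crops included, and the job is handed in when it is done.

```bash
mkdir -p pics
cat > h.py <<'E'
from plant import *
import numpy as np, cv2
from scipy.spatial.transform import Rotation as R
def snap(name):
    o=get_obs(); s=snapshot(name)
    if name=="wrist":
        T=np.eye(4); T[:3,:3]=R.from_euler('xyz',o["orientation"],degrees=True).as_matrix(); T[:3,3]=o["tool_pos"]
        s["pose"]=T@s["tool_from_camera"]
    return s
def pts(s):
    d=s["depth"]; v,u=np.indices(d.shape)
    c=np.stack([(u-s["cx"])/s["fx"]*d,(v-s["cy"])/s["fy"]*d,d,np.ones_like(d)],-1)
    return (c@s["pose"].T)[...,:3]
def ray(s,u,v,z):
    P=s["pose"]; d=P[:3,:3]@np.array([(u-s["cx"])/s["fx"],(v-s["cy"])/s["fy"],1]); o=P[:3,3]
    return o+d*(z-o[2])/d[2]
def proj(s,p):
    c=np.linalg.inv(s["pose"])@np.append(p,1); return c[0]/c[2]*s["fx"]+s["cx"],c[1]/c[2]*s["fy"]+s["cy"]
def save(s,f,crop=None,k=1):
    im=s["pixels"][...,::-1]
    if crop: im=im[crop[1]:crop[3],crop[0]:crop[2]]
    cv2.imwrite("pics/"+f,cv2.resize(im,None,fx=k,fy=k,interpolation=cv2.INTER_CUBIC))
E
python3 - <<'E'
from h import *
print(get_obs())
s=snap("top"); save(s,"top.png"); np.savez("top.npz",**s); print(s["pose"],s["fx"])
s=snap("side"); save(s,"side.png"); np.savez("side.npz",**s); print(s["pose"],s["fx"])
E
```

```text
{'clock': 0.0, 'joint_pos': array([ 9.00163922e+01,  2.05900895e+01,  6.34352732e-01, -1.96095316e-02,
       -7.01355421e+01, -1.65054525e+01]), 'qvel': array([-0.02554614, -0.0023774 ,  0.0633903 , -0.01728813, -0.0001046 ,
       -0.03522097]), 'tau': array([-1.24635430e-03, -5.82716024e+01,  2.93052703e+01,  6.99711710e+00,
        6.86164465e-03, -1.74298307e-04]), 'tool_pos': array([0.19148675, 0.6467322 , 0.2053439 ]), 'orientation': array([-1.79991739e+02, -9.27552404e-02, -1.06495745e+02]), 'force': array([-0.71408359,  0.10296295, -0.19872567]), 'moment': array([-0.04968401,  0.02385162,  0.02064883]), 'opening': 0.08761490418380366}
[[ 0.02206109 -0.99720916  0.07132465  0.5030898 ]
 [-0.999696   -0.02278918 -0.00941049  0.01049265]
 [ 0.01100966 -0.07109536 -0.99740876  1.54085943]
 [ 0.          0.          0.          1.        ]] 494.98468491818926
[[ 0.69554371 -0.51840081  0.49747316  0.14609286]
 [-0.71834731 -0.48825891  0.49556067 -0.4318029 ]
 [-0.01400335 -0.70204262 -0.71199724  0.74477918]
 [ 0.          0.          0.          1.        ]] 387.66635433324274
```

View pics/top.png

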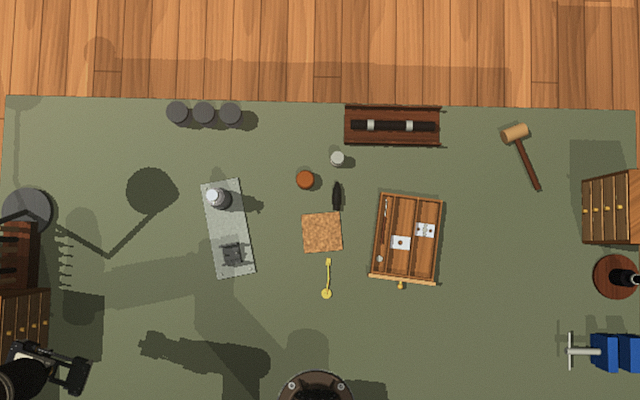

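The top view shows the drawer at about (405,240), with plates at (401,242) and (425,230). The cork is at (322,232), the station at (228,228), the jig at (234,252) and the cap at (215,195). I'll zoom in.

Run:
```python
from h import *
import cv2
s=dict(np.load("top.npz")); t=dict(np.load("side.npz"))
im=s["pixels"][...,::-1]
a=cv2.resize(im[180:295,360:450],None,fx=4.4,fy=4.4,interpolation=cv2.INTER_CUBIC)
b=cv2.resize(im[170:285,195:285],None,fx=4.4,fy=4.4,interpolation=cv2.INTER_CUBIC)
cv2.imwrite("pics/crop.png",np.hstack([a,b])); print(a.shape)
P=pts(s)
hsv=cv2.cvtColor(s["pixels"],cv2.COLOR_RGB2HSV)
m=np.zeros((400,640),np.uint8); m[190:285,375:440]=(hsv[190:285,375:440,1]<60)&(hsv[190:285,375:440,2]>130)
n,l,st,c=cv2.connectedComponentsWithStats(m)
for i in range(1,n):
    if st[i,4]>30:
        mm=(l==i); z=np.median(P[mm][:,2]); r=cv2.minAreaRect(np.argwhere(mm)[:,::-1].astype(np.float32))
        bx=cv2.boxPoints(r); W=np.array([ray(s,u,v,0.016)[:2] for u,v in bx])
        print(c[i],st[i,4],z,ray(s,*r[0],0.016),W.round(4).tolist())
# cork
m=np.zeros((400,640),np.uint8); m[205:260,295:350]=(hsv[205:260,295:350,1]>90)&(hsv[205:260,295:350,0]<20)
r=cv2.minAreaRect(np.argwhere(m)[:,::-1].astype(np.float32)); print("cork",r,ray(s,*r[0],0.006))
# board
m=np.zeros((400,640),np.uint8); sub=np.s_[165:290,190:270]; m[sub]=(hsv[sub][...,1]<25)&(hsv[sub][...,2]>100)
r=cv2.minAreaRect(np.argwhere(m)[:,::-1].astype(np.float32)); print("board",r,[ray(s,*q,0.008).round(4).tolist() for q in cv2.boxPoints(r)],ray(s,*r[0],0.008))
for n_,q in dict(jig=(234,252),cap=(215,195)).items(): print(n_,P[q[1],q[0]])
```

```text
(506, 396, 3)
[424.64609053 229.5308642 ] 243 0.015613280464984003 [ 0.55306481 -0.32476313  0.016     ] [[0.5351, -0.2932], [0.577, -0.2981], [0.571, -0.3564], [0.5292, -0.3514]]
[400.35950413 242.19834711] 242 0.015521080222380745 [ 0.51210666 -0.24973682  0.016     ] [[0.4948, -0.2182], [0.5354, -0.2228], [0.5294, -0.2814], [0.4889, -0.2767]]
cork ((321.2745666503906, 231.02047729492188), (40.83162307739258, 39.29251480102539), 84.80557250976562) [ 0.5413596  -0.00605723  0.006     ]
board ((227.50003051757812, 228.0), (96.70429229736328, 38.230873107910156), 79.54008483886719) [[0.6791, 0.3742, 0.008], [0.7035, 0.2583, 0.008], [0.4108, 0.1945, 0.008], [0.3872, 0.3089, 0.008]] [0.54416099 0.28383058 0.008     ]
jig [0.47113288 0.25842347 0.02521338]
cap [0.63098068 0.2937596  0.16536025]
```

View pics/crop.png

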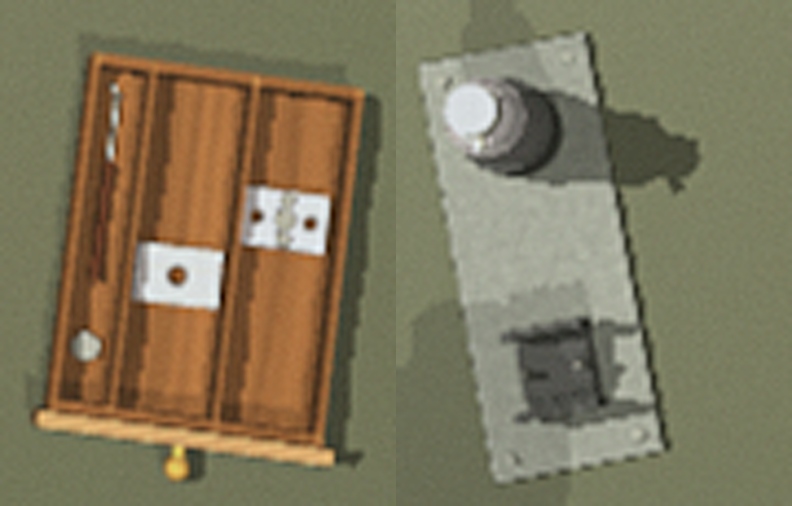

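View pics/side.png

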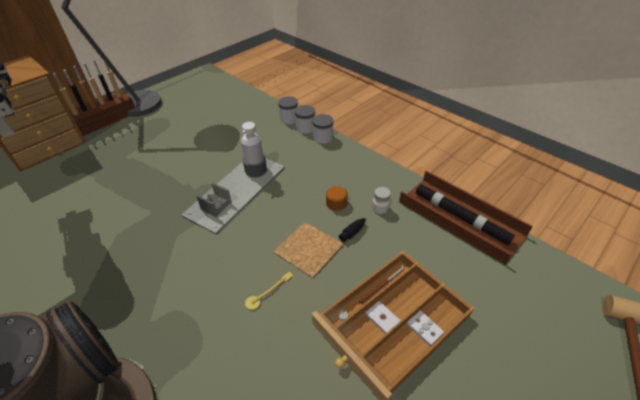

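The carrier is the right-hand plate, with two holes and a cup row, at about (0.553,-0.325) and yaw about -6°. The station's yaw is about 12.3°. I'll move above the carrier, going around an arc.

```bash
python3 -m pendant '[[[30,-45,10,0,0,-8],[58,-90,20,0,0,-16],[87,-135,30,0,0,-24],[116,-180,30,0,0,-32],[145,-225,30,0,0,-40],[174,-270,30,0,0,-48],[203,-315,30,0,0,-56],[232,-360,30,0,0,-64],[261,-405,30,0,0,-72],[288,-447,30,0,0,-80]]]' -1
python3 -m pendant '[[[10,-58,0,0,0,0],[20,-116,0,0,0,0],[28,-174,0,0,0,0],[36,-232,0,0,0,0],[44,-290,-10,0,0,0],[52,-348,-20,0,0,0],[60,-406,-30,0,0,0],[67,-464,-45,0,0,0],[73,-520,-60,0,0,0],[73,-525,-66,0,0,0]]]'
python3 -m pendant '[[[0,0,0,0,0,0],[0,0,0,0,0,0]]]'
python3 - <<'E'
from h import *
o=get_obs(); print(o["clock"],o["joint_pos"].round(1),o["tool_pos"],o["orientation"],o["force"])
s=snap("wrist"); save(s,"w1.png"); np.savez("w1.npz",**s); print(s["tool_from_camera"].round(3),s["fx"])
E
```

```text
clock: 1.35
tool_pos: [0.4801, 0.1985, 0.2361]
orientation: [-180.0, -0.0, 173.2]
force: [0.6, 1.8, 0.4]
opening: 0.0874
clock: 2.6
tool_pos: [0.5514, -0.3278, 0.1677]
orientation: [180.0, -0.2, 173.3]
force: [-0.2, 1.2, 0.2]
opening: 0.0876
clock: 2.85
tool_pos: [0.5529, -0.3239, 0.1708]
orientation: [-180.0, 0.0, 173.6]
force: [-0.9, 0.6, 1.3]
opening: 0.0876
2.85 [-12.9  18.7  -6.8   0.  -64.5   6.5] [ 0.55286304 -0.32389871  0.17083475] [-1.79995315e+02  3.56761559e-02  1.73571790e+02] [-0.87670086  0.62213995  1.30751882]
[[ 1.    -0.001 -0.    -0.001]
 [ 0.001  0.969  0.247 -0.066]
 [ 0.    -0.247  0.969 -0.178]
 [ 0.     0.     0.     1.   ]] 300.5499710942374
```

View pics/w1.png

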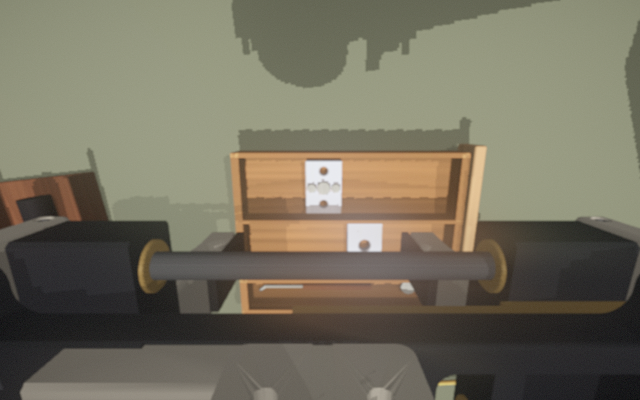

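The wrist view shows the carrier at (324,187) with its holes at (324,171) and (324,204). The blank is at (364,240). Measuring the holes and plate precisely.

```bash
cat > plate.py <<'E'
from h import *
def measure(s,box,zt):
    """plate centre and long-axis yaw, from the bright plate blob in box, top face at zt"""
    x0,y0,x1,y1=box
    hsv=cv2.cvtColor(s["pixels"],cv2.COLOR_RGB2HSV)
    m=np.zeros(hsv.shape[:2],np.uint8)
    q=hsv[y0:y1,x0:x1]; m[y0:y1,x0:x1]=((q[...,1]<70)&(q[...,2]>110))
    cs=cv2.findContours(m,cv2.RETR_EXTERNAL,cv2.CHAIN_APPROX_NONE)[0]
    c=max(cs,key=cv2.contourArea).reshape(-1,2)
    W=np.array([ray(s,u,v,zt)[:2] for u,v in c])*1000
    r=cv2.minAreaRect(W.astype(np.float32)); bx=cv2.boxPoints(r)
    e=max((bx[1]-bx[0],bx[2]-bx[1]),key=np.linalg.norm)
    return r[0],r[1],np.degrees(np.arctan2(e[1],e[0]))%180
if __name__=="__main__":
    s=dict(np.load("w1.npz")); print(measure(s,(290,150,350,218),0.016))
    P=pts(s); print("plate z",np.median(P[162:168,310:338,2]),"wall z",np.median(P[155,300:400,2]))
E
python3 plate.py
python3 - <<'E'
from h import *
s=dict(np.load("w1.npz")); g=cv2.cvtColor(s["pixels"],cv2.COLOR_RGB2HSV)
m=((g[160:212,308:340,2]<150)).astype(np.uint8)
n,l,st,c=cv2.connectedComponentsWithStats(m)
for i in range(1,n):
    if 12<st[i,4]<150: print(st[i],ray(s,c[i,0]+308,c[i,1]+160,0.014).round(4))
E
```

```text
((548.8264770507812, -321.8025817871094), (66.80014038085938, 50.86482238769531), np.float32(83.51283))
plate z 0.016114279376491097 wall z 0.03411148907083189
[13 10  6  4 15] [ 0.5502 -0.341   0.014 ]
[14 42  5  5 15] [ 0.5541 -0.3034  0.014 ]
```

```bash
python3 -m pendant '[[[0,0,-50,0,0,0],[0,0,-100,0,0,0],[0,0,-135,0,0,0],[0,0,-150,0,0,0],[0,0,-157,0,0,0],[0,0,-161,0,0,0],[0,0,-162,0,0,0],[0,0,-162,0,0,0],[0,0,-162,0,0,0]]]'
python3 -m pendant '[[[0,0,0,0,0,0],[0,0,0,0,0,0],[0,0,0,0,0,0],[0,0,0,0,0,0],[0,0,0,0,0,0],[0,0,0,0,0,0],[0,0,0,0,0,0],[0,0,0,0,0,0]]]' 1
```

```text
clock: 4.03
tool_pos: [0.5529, -0.3249, 0.0088]
orientation: [-180.0, 0.0, 173.5]
force: [-0.0, -1.3, -0.7]
opening: 0.0877
clock: 5.03
tool_pos: [0.5526, -0.3248, 0.0082]
orientation: [180.0, -0.0, 173.5]
force: [-0.6, 0.2, -0.5]
opening: 0.013
```

Opening is 13 mm, narrower than the 40 mm plate, so something is off. Looking before doing anything else.

Run:
```python
from h import *
o=get_obs(); print(o["clock"],o["opening"],o["tool_pos"],o["force"])
s=snap("wrist"); t=snap("side"); np.savez("s2.npz",**t)
a=cv2.resize(s["pixels"][120:330,200:480],None,fx=1.8,fy=1.8,interpolation=cv2.INTER_CUBIC)
b=cv2.resize(t["pixels"][240:400,300:490],None,fx=1.9,fy=2.36,interpolation=cv2.INTER_CUBIC)[:378]
h=min(len(a),len(b)); im=np.hstack([a[:h,:430],b[:h]]); cv2.imwrite("pics/g1.png",im[...,::-1]); print(im.shape)
```

```text
5.025 0.012998400661672547 [ 0.55261187 -0.32476658  0.00824337] [-0.64061117  0.22627917 -0.51238729]
(378, 791, 3)
```

View pics/g1.png

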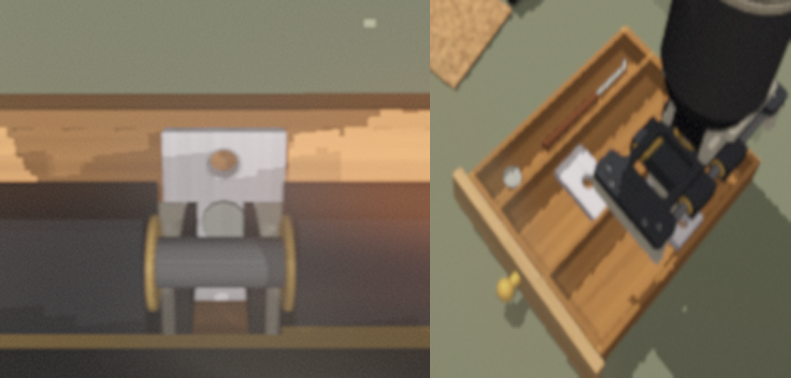

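The fingertips appear to sit over the plate, beside the middle cup. Checking heights from depth.

Run:
```python
from h import *
o=get_obs(); print(o["clock"],o["opening"],o["tool_pos"],o["force"])
s=snap("wrist"); P=pts(s)
np.set_printoptions(linewidth=200,suppress=True)
for v in range(180,262,5):
    print(v,[tuple((P[v,u]*1000).round().astype(int)) if s["depth"][v,u]>0 else None for u in (290,298,302,310,322,335,345,352,358)])
```

```text
5.125 0.005262955736227689 [ 0.55260981 -0.32477676  0.00829083] [ 0.34970395  1.05070102 -0.55847229]
180 [(np.int64(566), np.int64(-366), np.int64(32)), (np.int64(562), np.int64(-365), np.int64(31)), (np.int64(560), np.int64(-365), np.int64(31)), (np.int64(556), np.int64(-365), np.int64(32)), (np.int64(550), np.int64(-364), np.int64(31)), (np.int64(543), np.int64(-363), np.int64(31)), (np.int64(538), np.int64(-363), np.int64(33)), (np.int64(534), np.int64(-362), np.int64(32)), (np.int64(531), np.int64(-362), np.int64(32))]
185 [(np.int64(566), np.int64(-364), np.int64(34)), (np.int64(562), np.int64(-363), np.int64(34)), (np.int64(560), np.int64(-363), np.int64(34)), (np.int64(556), np.int64(-363), np.int64(34)), (np.int64(550), np.int64(-362), np.int64(34)), (np.int64(543), np.int64(-361), np.int64(35)), (np.int64(538), np.int64(-361), np.int64(34)), (np.int64(534), np.int64(-360), np.int64(34)), (np.int64(531), np.int64(-360), np.int64(34))]
190 [(np.int64(566), np.int64(-361), np.int64(35)), (np.int64(562), np.int64(-361), np.int64(34)), (np.int64(560), np.int64(-360), np.int64(3
[... 5578 characters left out ...]
, np.int64(109)), (np.int64(554), np.int64(-357), np.int64(110)), (np.int64(550), np.int64(-356), np.int64(109)), (np.int64(547), np.int64(-356), np.int64(110)), (np.int64(544), np.int64(-357), np.int64(112)), (np.int64(543), np.int64(-359), np.int64(118)), (np.int64(541), np.int64(-360), np.int64(118))]
260 [(np.int64(558), np.int64(-360), np.int64(119)), (np.int64(557), np.int64(-358), np.int64(114)), None, (np.int64(554), np.int64(-356), np.int64(111)), (np.int64(551), np.int64(-356), np.int64(111)), (np.int64(547), np.int64(-356), np.int64(112)), (np.int64(544), np.int64(-357), np.int64(114)), (np.int64(543), np.int64(-358), np.int64(119)), (np.int64(541), np.int64(-358), np.int64(118))]
```

The fingers closed above the plate, at about z 34 mm, although the reported TCP is 8 mm. I'll check finger length in the earlier open-gripper image.

```bash
python3 - <<'E'
from h import *
def fin(s,lab):
    P=pts(s); C=(P-s["pose"][:3,3])@s["pose"][:3,:3]
    T=s["tool_from_camera"]; Q=C@T[:3,:3].T+T[:3,3]   # tool coords
    m=(s["depth"]>0)&(abs(Q[...,1])<0.03)&(abs(Q[...,0])<0.075)&(Q[...,2]<0.04)
    print(lab)
    for lo in np.arange(-0.07,0.02,0.005):
        k=m&(Q[...,2]>=lo)&(Q[...,2]<lo+.005)
        if k.sum(): q=Q[k]*1000; print(int(lo*1000),k.sum(),"x",np.percentile(q[:,0],[2,50,98]).round(),"y",np.percentile(q[:,1],[2,50,98]).round())
s=dict(np.load("w1.npz")); s["pose"]=s["pose"]; fin(s,"open")
E
ls -la pics | head -3
```

```text
open
-70 809 x [-50. -45.  46.] y [-6.  1.  9.]
-65 234 x [-46.  -2.  42.] y [-4.  3.  9.]
-60 170 x [-46.  -2.  43.] y [-0.  5.  9.]
-54 158 x [-60. -45.  57.] y [-12.   3.   9.]
-49 284 x [-61. -45.  58.] y [-12. -11.   9.]
-44 371 x [-60. -45.  57.] y [-12. -10.   9.]
-39 331 x [-61. -45.  58.] y [-12. -11.  -6.]
-34 284 x [-60.  42.  57.] y [-12. -11.  -4.]
-29 284 x [-60. -45.  57.] y [-12. -11.  -2.]
-24 150 x [-57. -45.  54.] y [-11.  -8.   1.]
-19 2 x [42. 43. 43.] y [-9. -7. -5.]
total 1864
drwxr-xr-x 2 agent agent   4096 Dec  4 20:40 .
drwxr-xr-x 3 agent agent   4096 Dec  4 20:40 ..
```

The fingertips are actually about 22 mm behind the reported TCP. I'll reopen to about 64 mm, then go further down in small force-checked steps.

```bash
python3 -m pendant '[[[0,0,0,0,0,0],[0,0,0,0,0,0],[0,0,0,0,0,0],[0,0,0,0,0,0],[0,0,0,0,0,0],[0,0,0,0,0,0],[0,0,0,0,0,0],[0,0,0,0,0,0],[0,0,0,0,0,0]]]' -0.45
python3 -m pendant '[[[0,0,-5,0,0,0],[0,0,-9,0,0,0],[0,0,-12,0,0,0],[0,0,-12,0,0,0]]]'
python3 -m pendant '[[[0,0,-2,0,0,0],[0,0,-4,0,0,0],[0,0,-4,0,0,0]]]'
python3 - <<'E'
from h import *
s=snap("wrist"); np.savez("w3.npz",**s)
P=pts(s); print(get_obs()["opening"])
T=s["tool_from_camera"]; C=(P-s["pose"][:3,3])@s["pose"][:3,:3]; Q=C@T[:3,:3].T+T[:3,3]
m=(s["depth"]>0)&(abs(Q[...,1]+.011)<0.004)&(abs(Q[...,0])>0.027)&(abs(Q[...,0])<0.055)&(Q[...,2]<0.01)&(Q[...,2]>-.06)
q=Q[m]*1000; print(len(q),np.percentile(q[:,2],[50,90,98,100]), np.percentile(q[:,0],[1,99]))
v,u=np.nonzero(m); print(v.min(),u.min(),u.max())
E
```

```text
clock: 6.3
tool_pos: [0.5526, -0.3248, 0.0083]
orientation: [180.0, 0.0, 173.5]
force: [-0.2, 0.8, -0.3]
opening: 0.0636
clock: 6.8
tool_pos: [0.5523, -0.3247, -0.0042]
orientation: [180.0, -0.0, 173.5]
force: [0.0, 0.4, 0.5]
opening: 0.0635
clock: 7.18
tool_pos: [0.5525, -0.3248, -0.0079]
orientation: [180.0, -0.0, 173.5]
force: [-0.0, -0.2, 0.4]
opening: 0.0633
0.0636396353277832
2663 [-25.81092988 -13.50025604 -12.88866835 -12.19013258] [-53.87062526  53.56054725]
219 215 428
```

```bash
for i in 1 2 3; do python3 -m pendant '[[[0,0,-1,0,0,0],[0,0,-2,0,0,0]]]' | egrep 'tool_pos|force'; done
```

```text
tool_pos: [0.5527, -0.3248, -0.0097]
force: [-0.3, -0.7, -0.8]
tool_pos: [0.5526, -0.3248, -0.0118]
force: [0.1, -0.1, -1.1]
tool_pos: [0.5526, -0.3248, -0.0138]
force: [-0.5, 0.3, -0.3]
```

```bash
for i in 1 2 3; do python3 -m pendant '[[[0,0,-0.7,0,0,0],[0,0,-0.7,0,0,0]]]' | egrep 'tool_pos|force'; done
```

```text
tool_pos: [0.5526, -0.3248, -0.014]
force: [-2.2, 0.8, 4.8]
tool_pos: [0.5527, -0.3248, -0.014]
force: [-3.0, 3.1, 10.2]
tool_pos: [0.5526, -0.3248, -0.014]
force: [-5.0, 5.2, 16.0]
```

Drawer floor (z 6 mm) was touched at TCP -14 mm, so tip z = TCP z + 20 mm. I'll back off slightly and close.

```bash
python3 -m pendant '[[[0,0,3.2,0,0,0],[0,0,3.2,0,0,0]]]'
python3 -m pendant '[[[0,0,0,0,0,0],[0,0,0,0,0,0],[0,0,0,0,0,0],[0,0,0,0,0,0],[0,0,0,0,0,0],[0,0,0,0,0,0]]]' 1
python3 -m pendant '[[[0,0,5,0,0,0],[0,0,12,0,0,0],[0,0,30,0,0,0],[0,0,60,0,0,0],[0,0,90,0,0,0],[0,0,90,0,0,0]]]'
```

```text
clock: 8.98
tool_pos: [0.5528, -0.3248, -0.0125]
orientation: [-180.0, 0.0, 173.5]
force: [-0.0, -1.4, -0.3]
opening: 0.0636
clock: 9.72
tool_pos: [0.5525, -0.3247, -0.0127]
orientation: [180.0, -0.0, 173.5]
force: [-0.2, -0.2, -1.6]
opening: 0.0396
clock: 10.48
tool_pos: [0.5548, -0.3256, 0.0817]
orientation: [-179.9, 0.4, 173.5]
force: [-0.2, 0.6, -1.7]
opening: 0.0397
```

Gripped at 39.7 mm and lifted. Carrying it to the cork, turning to jig alignment on the way, then lowering.

```bash
python3 -m pendant '[[[-2,45,0,0,0,3],[-4,100,0,0,0,6],[-6,155,0,0,0,9],[-8,210,0,0,0,13],[-10,265,0,0,0,16],[-11,305,-10,0,0,18.8],[-11,319,-40,0,0,18.8],[-11,319,-70,0,0,18.8],[-11,319,-80,0,0,18.8],[-11,319,-85,0,0,18.8]]]'
python3 -m pendant '[[[0,0,-2,0,0,0],[0,0,-4,0,0,0],[0,0,-5,0,0,0],[0,0,-5,0,0,0]]]'
```

```text
clock: 11.72
tool_pos: [0.5417, -0.006, -0.0076]
orientation: [-180.0, -0.0, -167.7]
force: [0.1, -0.4, -1.1]
opening: 0.0394
clock: 12.22
tool_pos: [0.5418, -0.0058, -0.0124]
orientation: [180.0, 0.0, -167.7]
force: [0.2, 0.4, -1.2]
opening: 0.0395
```

```bash
python3 -m pendant '[[[0,0,-0.5,0,0,0],[0,0,-0.5,0,0,0],[0,0,-0.5,0,0,0],[0,0,-0.5,0,0,0]]]' -0.45
python3 -m pendant '[[[0,0,25,0,0,0],[0,0,70,0,0,0],[0,10,115,0,0,-8],[-10,50,150,0,0,-18],[-24,95,163,0,0,-28],[-38,140,163,0,0,-38],[-50,180,163,0,0,-48],[-60,215,163,0,0,-58],[-70,245,163,0,0,-68],[-76,264,163,0,0,-78]]]'
python3 -m pendant '[[[0,0,0,0,0,-9],[0,0,0,0,0,-12],[0,0,0,0,0,-12],[0,0,0,0,0,-12]]]'
python3 - <<'E'
from h import *
o=get_obs(); print(o["clock"],o["joint_pos"].round(1))
s=snap("wrist"); np.savez("w4.npz",**s); t=snap("top"); np.savez("t4.npz",**t)
a=cv2.resize(s["pixels"][60:300,160:480],None,fx=2,fy=2,interpolation=cv2.INTER_CUBIC)
cv2.imwrite("pics/w4.png",a[...,::-1])
E
```

```text
clock: 12.72
tool_pos: [0.5416, -0.0058, -0.0131]
orientation: [180.0, 0.0, -167.7]
force: [0.1, -0.2, 0.4]
opening: 0.0633
clock: 13.98
tool_pos: [0.465, 0.2595, 0.1499]
orientation: [180.0, -0.0, 114.0]
force: [-0.0, -0.9, -0.4]
opening: 0.0637
clock: 14.48
tool_pos: [0.4656, 0.2581, 0.1499]
orientation: [-180.0, 0.0, 102.4]
force: [0.2, -0.4, 1.2]
opening: 0.0634
14.475 [  50.1    9.8  -21.9   -0.   -58.3 -127.7]
```

View pics/w4.png

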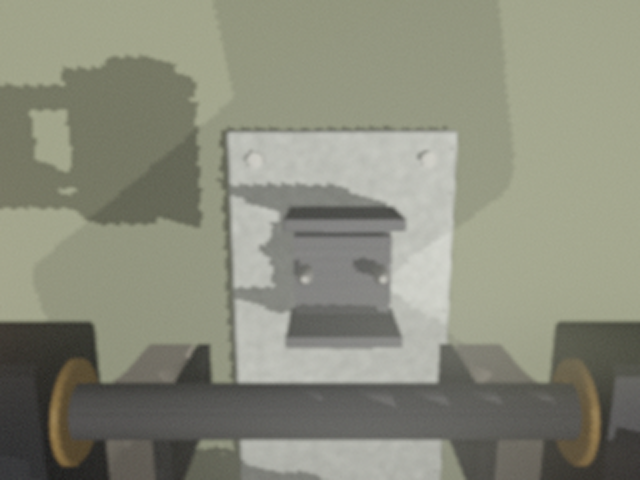

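The wrist view shows the jig pins' bright tips at crop (306,279) and (383,279), i.e. full-image (313,199.5) and (351.5,199.5), and both cheeks. Computing the seat pose.

Run:
```python
from h import *
s=dict(np.load("w4.npz")); P=pts(s)
g=cv2.cvtColor(s["pixels"],cv2.COLOR_RGB2GRAY).astype(float)
pp=[]
for u0,v0 in ((313,199.5),(351.5,199.5)):
    a=g[int(v0)-5:int(v0)+6,int(u0)-5:int(u0)+6]; b=np.clip(a-np.percentile(a,75)-15,0,None); v,u=np.indices(a.shape)
    c=((u*b).sum()/b.sum()+int(u0)-5,(v*b).sum()/b.sum()+int(v0)-5)
    zz=P[int(v0)-4:int(v0)+5,int(u0)-4:int(u0)+5,2]; print(c,"z range",np.percentile(zz,[0,50,90,100]).round(4))
    for z in (.046,.042): print(z,(ray(s,*c,z)*1000).round(1))
    pp.append(ray(s,*c,.044)*1000)
d=pp[1]-pp[0]; print("mid",(pp[0]+pp[1])/2,"len",np.linalg.norm(d),"yaw",np.degrees(np.arctan2(d[1],d[0])))
m=(P[...,2]>.052)&(P[...,2]<.064)&(np.hypot(P[...,0]-.465,P[...,1]-.258)<.06); n,l,st,c=cv2.connectedComponentsWithStats(m.astype(np.uint8))
for i in range(1,n):
    if st[i,4]>50: 
        q=P[l==i][:,:2]*1000; r=cv2.minAreaRect(q.astype(np.float32)); print("cheek",st[i],r,np.median(P[l==i][:,2]))
seat=(P[...,2]>.025)&(P[...,2]<.031)&(np.hypot(P[...,0]-.465,P[...,1]-.258)<.04)
r=cv2.minAreaRect((P[seat][:,:2]*1000).astype(np.float32)); print("seat",r,np.median(P[seat][:,2]))
# carrier on the cork, top view
t=dict(np.load("t4.npz")); 
hsv=cv2.cvtColor(t["pixels"],cv2.COLOR_RGB2HSV); m=np.zeros((400,640),np.uint8)
q=hsv[205:260,298:348]; m[205:260,298:348]=(q[...,1]<60)&(q[...,2]>130)
c=max(cv2.findContours(m,0,1)[0],key=cv2.contourArea).reshape(-1,2)
W=np.array([ray(t,u,v,.016)[:2]*1000 for u,v in c]); print("carrier",cv2.minAreaRect(W.astype(np.float32)))
```

```text
(np.float64(312.29411764705884), np.float64(199.31512605042016)) z range [0.0266 0.0405 0.0455 0.3283]
0.046 [470.8 249.   46. ]
0.042 [471.7 249.1  42. ]
(np.float64(355.48201438848923), np.float64(200.44604316546761)) z range [0.0074 0.041  0.0452 0.0469]
0.046 [463. 290.  46.]
0.042 [463.8 290.7  42. ]
mid [467.31597711 269.67957397  44.        ] len 42.071480309403924 yaw 100.76714925299302
cheek [301 168  62   8 431] ((439.40155029296875, 260.5244140625), (5.886371612548828, 55.212615966796875), 12.502520561218262) 0.057920208321781796
cheek [302 226  59   8 438] ((493.8613586425781, 272.40435791015625), (5.969442367553711, 55.446250915527344), 12.273425102233887) 0.05781748466028011
seat ((464.41900634765625, 264.93438720703125), (57.15855026245117, 52.04354476928711), 11.658012390136719) 0.02804756629037808
carrier ((542.5745239257812, -4.480438232421875), (41.618011474609375, 61.02253341674805), 12.562006950378418)
```

The cheeks give seat centre (466.6, 266.5) mm and yaw 12.4°. Going back to the cork to grip the carrier by its short ends, which centres it exactly on the TCP. Then I'll release, rise and look, to get the wrist-camera bias.

```bash
python3 -m pendant '[[[14,-50,0,0,0,0],[30,-105,0,0,0,0],[46,-160,0,0,0,0],[62,-215,0,0,0,0],[74,-257,-20,0,0,0],[76,-264,-70,0,0,0],[76,-264,-120,0,0,0],[76,-264,-150,0,0,0],[76,-264,-160,0,0,0],[76,-264,-162.5,0,0,0]]]' -0.82
python3 -m pendant '[[[0,0,0,0,0,0],[0,0,0,0,0,0],[0,0,0,0,0,0],[0,0,0,0,0,0],[0,0,0,0,0,0]]]' 1
python3 -m pendant '[[[0,0,0,0,0,0],[0,0,0,0,0,0],[0,0,20,0,0,0],[0,0,70,0,0,0],[0,0,120,0,0,0],[0,0,132,0,0,0],[0,0,132,0,0,0],[0,0,132,0,0,0]]]' -0.7
python3 - <<'E'
from h import *
s=snap("wrist"); np.savez("w5.npz",**s); print(get_obs()["joint_pos"].round(1))
a=cv2.resize(s["pixels"][100:280,200:440],None,fx=2,fy=2,interpolation=cv2.INTER_CUBIC)
cv2.imwrite("pics/w5.png",a[...,::-1])
E
```

```text
clock: 15.82
tool_pos: [0.5419, -0.0057, -0.0125]
orientation: [-180.0, 0.0, 102.3]
force: [0.1, -0.2, -0.2]
opening: 0.0795
clock: 16.45
tool_pos: [0.5423, -0.0054, -0.0116]
orientation: [179.9, -0.0, 102.3]
force: [-1.8, 0.6, 6.7]
opening: 0.0594
clock: 17.45
tool_pos: [0.5406, -0.006, 0.1178]
orientation: [-179.9, -0.0, 102.3]
force: [-0.6, -0.1, 0.1]
opening: 0.0747
[ 20.1  12.5 -23.2  -0.  -54.5 -97.8]
```

View pics/w5.png

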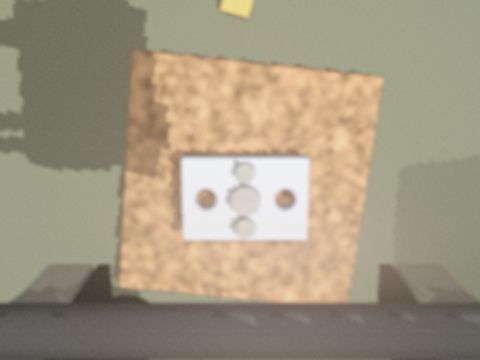

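The picture shows the carrier lying flat at crop (245,198), cups up, with holes at (206,198) and (285,198). Computing the bias.

Run:
```python
from h import *
s=dict(np.load("w5.npz"))
px=s["pixels"].astype(int)
hsv=cv2.cvtColor(s["pixels"],cv2.COLOR_RGB2HSV); m=np.zeros((400,640),np.uint8)
q=hsv[165:235,280:365]; m[165:235,280:365]=(q[...,1]<70)&(q[...,2]>130)
c=max(cv2.findContours(m,0,1)[0],key=cv2.contourArea).reshape(-1,2)
W=np.array([ray(s,u,v,.016)[:2]*1000 for u,v in c]); print("rect",cv2.minAreaRect(W.astype(np.float32)))
P=pts(s)
m3=(P[...,2]>.0125)&(P[...,2]<.023)&(np.hypot(P[...,0]-.5417,P[...,1]+.006)<.045)
print("depth rect",cv2.minAreaRect((P[m3][:,:2]*1000).astype(np.float32)),np.median(P[m3][:,2]))
hp=[]
for u0,v0 in ((303,199),(342.5,199)):
    a=hsv[int(v0)-7:int(v0)+8,int(u0)-7:int(u0)+8]; b=(a[...,1]>80)&(a[...,2]<170); v,u=np.nonzero(b)
    hp.append(ray(s,u.mean()+int(u0)-7,v.mean()+int(v0)-7,.014)*1000); print(b.sum(),hp[-1])
print("hole mid",(hp[0]+hp[1])/2)
w=dict(np.load("w4.npz")); g=cv2.cvtColor(w["pixels"],cv2.COLOR_RGB2GRAY); print(g[194:206,308:318]); print(g[194:206,346:358])
```

```text
rect ((543.6060180664062, -5.916229248046875), (44.401546478271484, 63.3189582824707), 12.225812911987305)
depth rect ((543.085693359375, -6.36773681640625), (40.19935989379883, 60.05149459838867), 12.358755111694336) 0.01621045434339108
0 [nan nan nan]
0 [nan nan nan]
hole mid [nan nan nan]
[[100 104 101 105 108 114 121 125 131 131]
 [101 104 106 109 114 123 127 132 132 131]
 [103 105 107 116 124 131 136 137 135 133]
 [110 111 119 132 141 145 146 145 139 132]
 [121 117 137 159 170 166 157 148 141 134]
 [123 126 152 178 187 180 165 152 138 133]
 [126 127 149 173 185 177 162 145 138 132]
 [128 126 134 151 161 160 148 138 134 130]
 [131 129 127 134 138 137 136 130 130 132]
 [131 132 130 130 129 130 129 132 131 131]
 [133 132 131 131 131 132 131 133 131 132]
 [131 133 132 132 132 133 132 134 132 133]]
[[104 105 107 106 109 114 123 136 149 167 183 189]
 [105 107 107 109 112 119 124 134 147 166 184 193]
 [102 107 112 113 117 125 134 138 148 170 186 196]
 [112 110 113 118 131 145 148 149 152 171 191 199]
 [122 116 116 132 157 172 171 159 157 173 193 200]
 [127 122 121 144 175 188 184 167 158 173 193 200]
 [130 124 125 143 172 186 179 162 153 172 192 199]
 [134 129 126 134 152 163 160 147 148 174 193 199]
 [132 133 131 131 135 140 138 134 148 179 199 203]
 [135 134 132 134 133 133 134 134 149 181 200 206]
 [135 134 135 135 135 135 132 134 148 180 201 206]
 [135 134 136 137 135 136 136 136 146 176 198 205]]<stdin>:14: RuntimeWarning: Mean of empty slice.
  ret = ret.dtype.type(ret / rcount)
```

Bias is about (+1.3,-0.7) mm, so the seat in robot coordinates is about (465.4, 267.3). Regripping, lifting and carrying to above the jig.

```bash
python3 -m pendant '[[[0,0,-50,0,0,0],[0,0,-100,0,0,0],[0,0,-122,0,0,0],[0,0,-130,0,0,0],[0,0,-132,0,0,0],[0,0,-132,0,0,0]]]'
python3 -m pendant '[[[0,0,0,0,0,0],[0,0,0,0,0,0],[0,0,0,0,0,0],[0,0,0,0,0,0],[0,0,0,0,0,0]]]' 1
python3 -m pendant '[[[0,0,10,0,0,0],[0,0,40,0,0,0],[-2,10,80,0,0,0],[-14,50,110,0,0,0],[-28,100,110,0,0,0],[-42,150,110,0,0,0],[-56,200,110,0,0,0],[-68,245,110,0,0,0],[-75,268,110,0,0,0],[-76.2,273.1,110,0,0,0]]]'
python3 -m pendant '[[[0,0,-15,0,0,0],[0,0,-30,0,0,0],[0,0,-40,0,0,0],[0,0,-46,0,0,0],[0,0,-46,0,0,0],[0,0,-46,0,0,0]]]'
python3 - <<'E'
from h import *
s=snap("wrist"); np.savez("w6.npz",**s); t=snap("side")
a=cv2.resize(s["pixels"][140:280,220:420],None,fx=2,fy=2,interpolation=cv2.INTER_CUBIC)
b=cv2.resize(t["pixels"][160:230,180:280],None,fx=4,fy=4,interpolation=cv2.INTER_CUBIC)
cv2.imwrite("pics/w6.png",np.hstack([a,b])[...,::-1])
E
```

```text
clock: 18.25
tool_pos: [0.5422, -0.0056, -0.012]
orientation: [179.9, -0.0, 102.3]
force: [-0.4, -0.2, 0.1]
opening: 0.0747
clock: 18.88
tool_pos: [0.5421, -0.0056, -0.0119]
orientation: [179.9, -0.0, 102.3]
force: [-0.8, 1.2, 6.2]
opening: 0.0597
clock: 20.12
tool_pos: [0.4648, 0.2686, 0.0977]
orientation: [180.0, -0.0, 102.4]
force: [1.3, -0.1, -1.3]
opening: 0.0595
clock: 20.88
tool_pos: [0.4657, 0.2674, 0.0517]
orientation: [180.0, -0.0, 102.3]
force: [-0.5, 0.2, -0.3]
opening: 0.0593
```

View pics/w6.png

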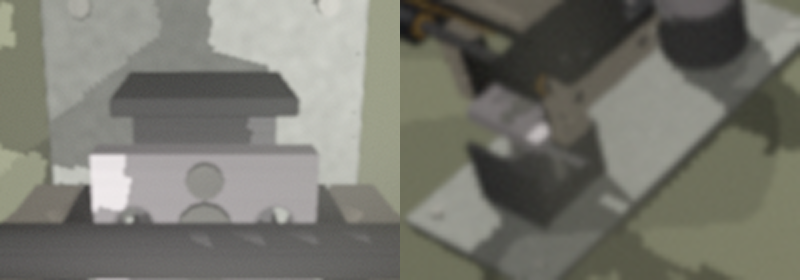

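The carrier is held level above the jig, with the cheek visible ahead of it and the holes at about crop (130,213) and (278,213). Lowering to just above the pins, then in force-checked steps.

```bash
python3 -m pendant '[[[0,0,-10,0,0,0],[0,0,-18,0,0,0],[0,0,-22,0,0,0],[0,0,-22,0,0,0]]]' | egrep 'tool|force|orie'
for i in 1 2; do python3 -m pendant '[[[0,0,-1.5,0,0,0],[0,0,-3,0,0,0]]]' | egrep 'tool_pos|force'; done
```

```text
tool_pos: [0.4652, 0.2671, 0.0288]
orientation: [-180.0, 0.0, 102.3]
force: [-0.7, -0.1, -0.8]
tool_pos: [0.4655, 0.2675, 0.0265]
force: [0.3, -0.1, -1.1]
tool_pos: [0.4654, 0.2674, 0.0233]
force: [-0.9, 0.2, -0.1]
```

```bash
for i in 1 2 3 4; do python3 -m pendant '[[[0,0,-1.5,0,0,0],[0,0,-3,0,0,0]]]' | egrep 'tool_pos|force'; done
```

```text
tool_pos: [0.4654, 0.2673, 0.0203]
force: [0.8, 0.8, -1.1]
tool_pos: [0.4654, 0.2673, 0.0173]
force: [-0.9, 0.4, -0.2]
tool_pos: [0.4654, 0.2673, 0.0143]
force: [-0.5, -0.1, -1.0]
tool_pos: [0.4654, 0.2673, 0.0113]
force: [0.9, 0.1, -2.2]
```

Threading freely. Expected seating is at TCP of about 9.5 mm.

```bash
for i in 1 2 3; do python3 -m pendant '[[[0,0,-0.5,0,0,0],[0,0,-1,0,0,0]]]' | egrep 'tool_pos|force'; done
```

```text
tool_pos: [0.4654, 0.2673, 0.0103]
force: [0.1, 1.4, -2.1]
tool_pos: [0.4655, 0.2673, 0.01]
force: [-4.3, -1.0, 11.9]
tool_pos: [0.4655, 0.2674, 0.01]
force: [-7.2, -2.6, 21.5]
```

Seated, with firm contact at TCP 10 mm. Relaxing the press, releasing and rising, then checking.

```bash
python3 -m pendant '[[[0,0,1.3,0,0,0],[0,0,1.3,0,0,0]]]' | egrep 'tool_pos|force'
python3 -m pendant '[[[0,0,0,0,0,0],[0,0,0,0,0,0],[0,0,0,0,0,0],[0,0,0,0,0,0],[0,0,20,0,0,0],[0,0,60,0,0,0],[0,0,110,0,0,0],[0,0,140,0,0,0],[0,0,140,0,0,0],[0,0,140,0,0,0]]]' -0.7
python3 - <<'E'
from h import *
s=snap("wrist"); np.savez("w7.npz",**s); P=pts(s)*1000
t=snap("top"); np.savez("t7.npz",**t); Q=pts(t)*1000
yx=np.array([np.cos(np.radians(12.35)),np.sin(np.radians(12.35))]); yy=np.array([-yx[1],yx[0]])
D=P[...,:2]-np.array([466.6,266.5]); a=D@yx; b=D@yy
for y0 in (-29,-25,-12,0,12,25,29): 
    print(y0,[round(float(np.median(P[(abs(a-x0)<1.5)&(abs(b-y0)<1.5)][:,2])),1) for x0 in (-18,-9,9,18)])
m=(P[...,2]>34)&(P[...,2]<44)&(abs(a)<24)&(abs(b)<40); print("rect",cv2.minAreaRect(P[m][:,:2].astype(np.float32)))
# cap
m=(Q[...,2]>140)&(Q[...,2]<180)&(np.hypot(Q[...,0]-631,Q[...,1]-294)<50); print("cap depth",cv2.minAreaRect(Q[m][:,:2].astype(np.float32)),np.percentile(Q[m][:,2],[5,50,95]))
h=cv2.cvtColor(t["pixels"],cv2.COLOR_RGB2HSV); w=np.zeros((400,640),np.uint8); q=h[180:215,200:235]; w[180:215,200:235]=(q[...,2]>200)&(q[...,1]<40)
c=max(cv2.findContours(w,0,1)[0],key=cv2.contourArea); (u,v),r=cv2.minEnclosingCircle(c); print(u,v,r,ray(t,u,v,.163))
A=cv2.resize(s["pixels"][140:280,220:420],None,fx=2,fy=2,interpolation=cv2.INTER_CUBIC)
B=cv2.resize(t["pixels"][180:250,190:290],None,fx=4,fy=4,interpolation=cv2.INTER_CUBIC)
cv2.imwrite("pics/w7.png",np.hstack([A,B])[...,::-1])
E
```

```text
tool_pos: [0.4656, 0.2675, 0.0101]
force: [-2.5, -0.7, 7.2]
clock: 25.22
tool_pos: [0.465, 0.267, 0.1491]
orientation: [-180.0, -0.0, 102.3]
force: [0.2, -0.2, -0.6]
opening: 0.0743
-29 [37.8, 37.6, 38.5, 38.2]
-25 [38.0, 38.6, 38.2, 37.8]
-12 [38.5, 38.0, 38.2, 38.2]
0 [39.2, 41.3, 41.2, 41.5]
12 [37.8, 38.2, 38.4, 38.7]
25 [277.9, 37.9, 38.3, 37.6]
29 [277.8, 38.3, 38.1, 38.6]
rect ((466.43017578125, 266.58392333984375), (40.03583908081055, 60.216796875), 12.277056694030762)
cap depth ((631.68994140625, 300.561279296875), (38.129547119140625, 31.397371292114258), 47.27295684814453) [157.5796143  163.22118565 167.93982089]
211.375 194.625 5.876429557800293 [0.63201673 0.30437046 0.163     ]
```

View pics/w7.png

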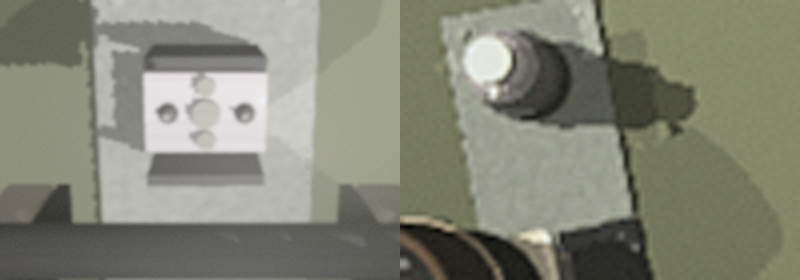

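The carrier is seated: its top is at 38 mm all over, at (466.4,266.6), and the pins show in both holes. The bottle axis is at about (631.5,303.7). I'll close the fingers, go over the cap and probe down.

```bash
python3 -m pendant '[[[0,0,30,0,0,0],[0,0,60,0,0,0],[40,9,80,0,0,0],[85,19,80,0,0,0],[130,28,80,0,0,0],[166,36.4,80,0,0,0],[166,36.4,70,0,0,0],[166,36.4,50,0,0,0],[166,36.4,40,0,0,0],[166,36.4,40,0,0,0]]]' 1
python3 -m pendant '[[[0,0,-8,0,0,0],[0,0,-16,0,0,0],[0,0,-24,0,0,0],[0,0,-30,0,0,0],[0,0,-30,0,0,0]]]'
for i in 1 2 3; do python3 -m pendant '[[[0,0,-1.5,0,0,0],[0,0,-3,0,0,0]]]' | egrep 'tool_pos|force'; done
```

```text
clock: 26.58
tool_pos: [0.6305, 0.3034, 0.1885]
orientation: [-179.9, 0.1, 102.3]
force: [0.2, -0.3, 0.3]
opening: 0.0001
clock: 27.2
tool_pos: [0.6311, 0.3035, 0.1589]
orientation: [-179.9, 0.0, 102.3]
force: [0.3, -0.1, 0.0]
opening: 0.0007
tool_pos: [0.6316, 0.3038, 0.1569]
force: [-0.9, -0.7, 0.5]
tool_pos: [0.6314, 0.3037, 0.1537]
force: [-1.0, -0.0, 0.0]
tool_pos: [0.6314, 0.3038, 0.1506]
force: [0.9, -0.1, -0.9]
```

```bash
for i in 1 2 3 4 5 6; do python3 -m pendant '[[[0,0,-1,0,0,0],[0,0,-2,0,0,0]]]' | egrep 'tool_pos|force'; done
```

```text
tool_pos: [0.6314, 0.3037, 0.1486]
force: [-0.1, 0.8, 0.7]
tool_pos: [0.6314, 0.3037, 0.1466]
force: [-0.1, -0.3, -0.1]
tool_pos: [0.6314, 0.3037, 0.1446]
force: [-0.1, -0.8, -0.5]
tool_pos: [0.6315, 0.3037, 0.1431]
force: [-1.2, -0.2, 3.9]
tool_pos: [0.6315, 0.3037, 0.141]
force: [-1.8, -0.6, 5.8]
tool_pos: [0.6315, 0.3037, 0.1389]
force: [-1.6, -1.1, 6.0]
```

```bash
for i in 1 2 3; do python3 -m pendant '[[[0,0,-0.7,0,0,0],[0,0,-1.4,0,0,0]]]' | egrep 'tool_pos|force'; done
```

```text
tool_pos: [0.6315, 0.3037, 0.1377]
force: [-2.3, -0.0, 6.8]
tool_pos: [0.6315, 0.3038, 0.1365]
force: [-3.1, -0.8, 7.7]
tool_pos: [0.6316, 0.3037, 0.1352]
force: [-2.9, 0.3, 8.2]
```

```bash
for i in 1 2 3; do python3 -m pendant '[[[0,0,-0.4,0,0,0],[0,0,-0.8,0,0,0]]]' | egrep 'tool_pos|force'; done
```

```text
tool_pos: [0.6316, 0.3037, 0.1348]
force: [-4.6, -1.1, 11.4]
tool_pos: [0.6316, 0.3037, 0.1348]
force: [-6.0, -1.6, 15.7]
tool_pos: [0.6317, 0.3038, 0.1347]
force: [-8.9, -1.1, 20.2]
```

The stop is reached: z stays at 134.8 mm, 9 mm below first touch, and the force climbs to 20 N. Letting the cap come up, then backing away.

```bash
python3 -m pendant '[[[0,0,2,0,0,0],[0,0,5,0,0,0],[0,0,8,0,0,0],[0,0,12,0,0,0],[0,0,20,0,0,0],[0,0,40,0,0,0],[0,0,70,0,0,0],[-20,-40,90,0,0,0],[-40,-95,90,0,0,0],[-60,-150,90,0,0,0]]]'
python3 -m pendant '[[[-10,-50,0,0,0,0],[-20,-100,0,0,0,0],[-20,-130,0,0,0,0],[-20,-130,0,0,0,0],[-20,-130,0,0,0,0]]]'
python3 - <<'E'
from h import *
o=get_obs(); print(o["clock"],o["tool_pos"],o["force"])
t=snap("top"); Q=pts(t)*1000; s=snap("side")
yx=np.array([np.cos(np.radians(12.35)),np.sin(np.radians(12.35))]); yy=np.array([-yx[1],yx[0]])
D=Q[...,:2]-np.array([465.4,267.3]); a=D@yx; b=D@yy
m=(Q[...,2]>34)&(Q[...,2]<46)&(abs(a)<23)&(abs(b)<36); print("carrier",m.sum(),cv2.minAreaRect(Q[m][:,:2].astype(np.float32)),np.percentile(Q[m][:,2],[5,50,95]))
m=(Q[...,2]>140)&(Q[...,2]<180)&(np.hypot(Q[...,0]-631.5,Q[...,1]-303.7)<12); print("cap z",np.median(Q[m][:,2]))
A=cv2.resize(t["pixels"][160:290,195:445],None,fx=2.4,fy=2.4,interpolation=cv2.INTER_CUBIC)
B=cv2.resize(s["pixels"][100:240,150:400],None,fx=2.4,fy=2,interpolation=cv2.INTER_CUBIC)
cv2.imwrite("pics/end.png",np.vstack([A,B])[...,::-1])
E
```

```text
clock: 32.2
tool_pos: [0.5707, 0.1525, 0.2221]
orientation: [180.0, -0.0, 102.3]
force: [1.3, -0.1, 0.9]
opening: 0.0006
clock: 32.83
tool_pos: [0.5516, 0.0239, 0.2221]
orientation: [180.0, -0.0, 102.3]
force: [-0.1, 0.4, 0.1]
opening: 0.0004
32.825 [0.55157133 0.02389643 0.22206997] [-0.09516839  0.38708025  0.12728633]Traceback (most recent call last):
  File "<stdin>", line 6, in <module>
    return _quantile_unchecked(
        a, q, axis, out, overwrite_input, method, keepdims, weights)
    return _ureduce(a,
                    func=_quantile_ureduce_func,
    ...<5 lines>...
                    overwrite_input=overwrite_input,
                    method=method)
    r = func(a, **kwargs)
    result = _quantile(arr,
                       quantiles=q,
    ...<2 lines>...
                       out=out,
                       weights=wgt)
    slices_having_nans = np.isnan(arr[-1, ...])
                                  ~~~^^^^^^^^^
IndexError: index -1 is out of bounds for axis 0 with size 0
```

The arm probably hides the jig from the top camera. I'll swing further away and recheck.

```bash
python3 -m pendant '[[[0,-55,0,0,0,0],[0,-110,0,0,0,0],[0,-165,0,0,0,0],[0,-220,0,0,0,0],[0,-250,0,0,0,0],[0,-250,0,0,0,0]]]' | egrep 'clock|tool'
python3 - <<'E'
from h import *
t=snap("top"); Q=pts(t)*1000; s=snap("side"); S=pts(s)*1000
A=cv2.resize(t["pixels"][160:290,195:445],None,fx=2.4,fy=2.4,interpolation=cv2.INTER_CUBIC)
B=cv2.resize(s["pixels"][100:240,150:400],None,fx=2.4,fy=2,interpolation=cv2.INTER_CUBIC)
cv2.imwrite("pics/end.png",np.vstack([A,B])[...,::-1])
yx=np.array([np.cos(np.radians(12.35)),np.sin(np.radians(12.35))]); yy=np.array([-yx[1],yx[0]])
for n,Z in (("top",Q),("side",S)):
    D=Z[...,:2]-np.array([465.4,267.3]); a=D@yx; b=D@yy
    m=(Z[...,2]>34)&(Z[...,2]<46)&(abs(a)<23)&(abs(b)<36)
    if m.any(): print(n,m.sum(),cv2.minAreaRect(Z[m][:,:2].astype(np.float32)),np.percentile(Z[m][:,2],[5,50,95]))
    m=(Z[...,2]>140)&(Z[...,2]<180)&(np.hypot(Z[...,0]-631.5,Z[...,1]-303.7)<12)
    if m.any(): print(n,"cap z",np.percentile(Z[m][:,2],[25,50,75]))
E
```

```text
clock: 33.67
tool_pos: [0.5515, -0.2274, 0.2214]
top 234 ((467.7001953125, 266.3232727050781), (39.6663818359375, 61.57239532470703), 12.564095497131348) [34.77562876 38.8185135  44.47279994]
top cap z [161.92671916 163.57554158 165.23494266]
side 222 ((466.144775390625, 266.3780517578125), (40.19121551513672, 63.8322868347168), 11.16607666015625) [35.79722117 38.44819128 43.14722878]
side cap z [163.3017155  164.15309972 164.90827267]
```

View pics/end.png

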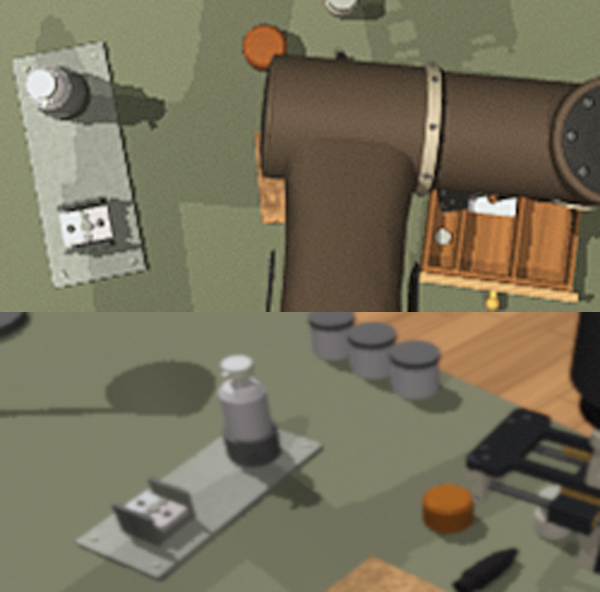

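The carrier lies seated in the jig, cups up, in both views: top view at about (85,225), side view at about (155,510). The cap is up at about 164 mm, the first-touch height, and the robot is clear. Handing in.

```bash
python3 -c "
from plant import *
print(close_job())"
```

```text
the job is handed in; nothing more can be done
None
```

The job is done and handed in at about 34 s of the 72 s allowed. The carrier went from the drawer to the cork pad and was let go. I took it again by its short ends and threaded it over both pins, cups up, until it was fully down. The nozzle cap was then pressed to its stop and let up again.

**Last checks**
- **Carrier:** Its top measured 38 mm on the wrist depth image after release, as expected for fully seated. The top and side views after the cap press still show it at 38–39 mm, square to the jig.
- **Cap:** First touch was at about 164 mm and the stop came 9 mm lower, with about 20 N upward at the wrist (about 22 N in all). Afterwards the cap was back at about 164 mm.
- **Robot:** The arm was clear of everything at hand-in.

**What disagreed or went wrong**
- **Missed first grasp:** The fingertips turned out to be about 20 mm behind the reported TCP, so the first grasp closed in the air above the plate. I found the real offset by touching the drawer floor at about 16 N, then gripped correctly.
- **Camera offset:** The wrist camera read about 1.5 mm off, which I corrected using the carrier on the cork.
- **Extra regrip:** To measure that offset, I gripped the carrier's ends on the cork and released it once more before the final pick-up.
- **Partly hidden at the end:** In the last pictures the arm covered part of the cork, the drawer and the bench. I did not check every other object there.

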